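# Put the utensils away in the kitchen drawer

## Robot

A 7-joint arm with a two-finger parallel gripper is mounted at the origin on the work surface. World frame = base frame: x ahead of the robot, y to its left, z up, the work surface at z = 0. Lengths are in m, angles in rad, forces in N, time in s.
With the tool pointing down it reaches from about 0.4 to 0.85 m from the base axis. Payload 10.4 kg.
Tool frame: the origin (TCP) lies between the finger pads; the fingertips stand manip.finger_overhang ahead of it and the grasp point (between the pads) lies 11 mm behind it (manip.finger_overhang is the distance from the TCP to the fingertips, in m); x points along the fingers, z is the direction in which the jaws open and shut, and the axes are right-handed (so a half turn about x gives the same grasp; the last joint's range is limited). The gripper opens to 85 mm and grips with 20 to 120 N. Pads are 22 mm wide; open, the fingers measure 114 mm over their backs; the gripper's body (76 mm by 85 mm) begins 54 mm behind the grasp point. The pads swing forward as they close: fully open they stand 13 mm farther back than shut.
Start: joints at [-1.194, 0.332, -0.065, 1.46, 0.022, 1.35, -0.088], TCP at [0.243, 0.576, 0.239] pointing down, gripper open.
Joint ranges: [-2.6, 2.6], [-0.5, 2.12], [-1.47, 1.34], [0.16, 2.42], [-1.27, 4.41], [0.06, 2.06], [-2.6, 2.6]. Speed limits (rad/s): [2.22, 2.22, 2.79, 2.79, 3.14, 3.14, 3.14].

## Interface

Orientations are given as a unit quaternion [x, y, z, w].
In Python, from workcell import get_obs, camera, workorder, manip gives the robot as it stands. The module is installed in compiled form; this text tells all that it offers.
- The arm moves only by the tool play_rows, never from a script. Its argument "increments" is text: rows parted by semicolons, each of 4 numbers parted by spaces: the shift along the tool's x, y, z in m, then the turn about the tool's x in rad. A call has 1 to 20 rows; each row shifts and turns the pose as measured when the row begins, along the tool's axes as they then stand; what a row does not reach is not made up. A row lasts 1/10 s, in which the tool goes at most 50 mm and 8.59 degrees, less where a joint would pass 70% of its speed; a pose out of reach is approached as far as the arm can. A call is refused whole if a number of a shift passes 0.05 or a number of a turn 0.15, either way. A call with a gripper value outside its range is refused whole. "hand" is the gripper command: -1 is fully open, 1 is shut, values between are in proportion, set as the call begins (left out, the last holds). The fingers move at their own pace and stop on an object; "squeeze" is the grip in N (left out, the last holds). Time passes only in rows, so rows that do not move let the fingers close. It gives the time, the measured TCP pose, the force and the opening at its end, in the units of the state.
- get_obs(): the state, without advancing time (a new reading comes with each control period).
- camera(name): name is "scene" or "top" or "wrist"; returns a dict with "img" (384x512x3 uint8, blue, green, red), "fov_y" (degrees; the focal length in pixels is half the picture's height over the tangent of half this angle, whatever the lens; pixels are square), "cx", "cy" (the principal point, pixels), "R" (3x3) and "t" (3): a world point X has camera coordinates R X + t; the wrist camera has in their place "tool_from_camera" (4x4, takes a point from camera to tool coordinates, whose origin is the TCP and whose axes are the tool frame's). Camera axes: x right, y down, z forward; pixel columns grow to the right and rows downward; lengths in m; the calibration is good to about 2 mm. A picture is of the moment at which its call begins: read the wrist's pose just before it. There is no depth.
- workorder.hand_in(): hands the job in, once; it reports no verdict.
The state is a dict: "clock": time; "joint_pos": joint angles; "joint_velocities": joint speeds; "tau": joint torques, N m; "position": TCP position; "ee_rot": TCP orientation; "ft_force": force on the tool from outside, world axes, zero at the start; "torque": the same for the moment, N m; "grip_width": opening from 0.0 (shut) to 1.0 (fully open).
Only numpy, scipy, OpenCV 4.12 (cv2) and the standard library are available. Lean on these libraries where they do the work, as an engineer would, in place of code of your own. Each camera call takes 0.05 s, during which the arm holds its last target.

## Task

Put the wooden rice paddle into the drawer compartment that already holds the wooden fork, and the kitchen scissors into the one that holds the steel peeler, each lying flat entirely within its compartment and set down rather than dropped. Then push the drawer gently until it is fully shut, and leave the jar, bowl, mug and can on the counter where they are.

Things in the scene. Friction and masses are not known exactly. Their poses are not given: they have to be found in the camera images.
- unit_front (a point): Middle of the front top edge of the white countertop drawer unit (fixed, 290 deep in x, 320 wide in y, 105 high): 105 mm above the counter, axes x to the unit's back, y to its left, z up. Its one drawer slides out below this edge along -x. The 12 mm thick top board covers the part of the drawer still inside. A stack of plates, 26 high, stands on its rear half.
- drawer (a joint): How far the drawer is out, m: 0 fully shut, starts 0.205 to 0.23 (stop at 0.235). At the start 184 to 209 mm of the compartments' length is uncovered, measured back from the inside of the drawer's front; the rest is under the unit's top board. About 1.5 N friction plus 8 N per m/s; stays where left.
- drawer_mid (a point): Point on the drawer's floor (20 mm above the counter), midway between its sides, 32 mm behind the inside of its front; it moves with the drawer; axes as the unit's: x to the back, y left, z up. A divider 6 thick, 34 high runs along x through it: left (+y) and right (-y) compartments, 134 wide each, outer walls 52 high with inner faces at y = +-137 mm.
- drawer_handle (a point): Middle of the bar handle on the drawer's front, 64 mm above the counter: a level bar of 120 mm along the drawer's y, 11 mm thick, 35 mm off the front's outer face (which is 35 mm behind this point along x). The front is 15 thick, 314 wide, its top edge 90 mm above the counter. Axes as the unit's.
- scissors: Closed kitchen scissors lying flat, 165 long, black plastic ring handles 63 wide at the -x end, steel blades to +x, 120 g. Origin: underside, middle of the length; around it, from x = -25 to +20, is a solid black shank 24 wide (y) and 12 thick, the place to grip; it balances near there.
- scissors_tip (a point): Blade end of the scissors, 80 mm along its +x
- scissors_butt (a point): Ring end of the scissors, 80 mm along its -x
- paddle: Wooden rice paddle lying flat, 165 long, 80 g: handle 24 wide and 11 thick from x = -82 to about +20, then a flat round blade 56 wide and 8 thick at the +x end. Origin: underside, middle of the length; grip the handle there, it balances near there.
- paddle_tip (a point): Blade end of the paddle, 80 mm along its +x
- paddle_butt (a point): Handle end of the paddle, 80 mm along its -x
- fork: Short three-tined wooden fork, 140 long, 36 wide, 8 thick, already lying lengthwise near the outer wall of one compartment (left or right, differs). Origin: underside, middle of the length; long axis x.
- peeler: Steel Y-shaped peeler, 125 long, 40 wide, 11 thick, already lying lengthwise near the outer wall of the other compartment. Origin: underside, near the middle of the length; long axis x.
- jar: Bystander: small white jar with steel lid, 42 dia x 62 high, standing between the scissors and the paddle. Origin under its middle.
- bowl: Bystander: white bowl, 110 dia x 50 high. Origin under its middle.
- mug: Bystander: white mug with one handle, 80 dia x 85 high. Origin under its middle.
- can: Bystander: food can, 66 dia x 80 high. Origin under its middle.
Things that resemble listed ones, but are neither listed nor needed, are in the scene too. Of the things that look like the scissors, take the one that is farthest from the robot's base at the start. What is shaped like the peeler but turquoise is not meant.

How it is judged:
By the outcome, as a careful person would: the job done as asked, in the order asked, and still so for the second after the job is handed in, with the robot touching nothing.
It also fails if it takes over 72 s, if anything falls off the work surface, if the arm or the gripper's body presses on something with over 40 N, if the wrist force passes 120 N, or if a joint passes its speed limit or range.

## Working session

There is one attempt and no reset: what is moved stays moved. The work goes in short steps, Python scripts to look and compute and a tool call to move; the robot and the scene stay as the last step left them, time stands still between calls to the robot, and variables do not carry over. Pictures are saved under pics/ and viewed, and the job is handed in when it is done.

Besides the shell and the picture viewer there is one more tool, called after "Emit:" in YAML: its name, and indented under it one key for each argument. play_rows: Moves the arm, as the interface text tells. Its arguments: {"type":"object","properties":{"increments":{"type":"string"},"hand":{"type":"number"},"squeeze":{"type":"number"}},"required":["increments"]}

```bash
mkdir -p pics && ls
cat > h.py <<'E'
import numpy as np, cv2
from workcell import get_obs, camera, manip
def K(c):
    f=c["img"].shape[0]/2/np.tan(np.radians(c["fov_y"])/2); return f,c["cx"],c["cy"]
def ray(c,u,v,z):
    f,cx,cy=K(c); R=np.array(c["R"]);t=np.array(c["t"])
    o=-R.T@t; d=R.T@np.array([(u-cx)/f,(v-cy)/f,1]); return o+d*(z-o[2])/d[2]
def proj(c,X):
    f,cx,cy=K(c); p=np.array(c["R"])@np.array(X)+np.array(c["t"]); return f*p[0]/p[2]+cx,f*p[1]/p[2]+cy
E
python3 - <<'E'
from h import *
o=get_obs(); print({k:np.round(v,3) for k,v in o.items()}, manip.finger_overhang)
for n in ["scene","top"]:
    c=camera(n); cv2.imwrite(f"pics/{n}0.png",c["img"]); 
    np.save(f"pics/{n}0.npy",c,allow_pickle=True)
    print(n,c["fov_y"],c["cx"],c["cy"],np.round(c["R"],3).tolist(),np.round(c["t"],3), "campos",-np.array(c["R"]).T@np.array(c["t"]))
E
```

```text
pics
{'clock': np.float64(0.0), 'joint_pos': array([-1.194,  0.333, -0.065,  1.461,  0.022,  1.35 , -0.089]), 'joint_velocities': array([ 0.001,  0.001, -0.   ,  0.   , -0.   ,  0.002,  0.   ]), 'tau': array([-2.0000e-03, -6.2545e+01,  4.7000e-02, -3.9160e+01,  1.6000e-02,
        1.0000e-02,  0.0000e+00]), 'position': array([0.243, 0.575, 0.239]), 'ee_rot': array([-0.391,  0.59 ,  0.39 ,  0.589]), 'ft_force': array([ 0.112, -0.164, -0.018]), 'torque': array([-0.003, -0.032, -0.024]), 'grip_width': np.float64(1.001)} 0.008
scene 53.66283906393354 250.3551735042407 193.90199184022694 [[0.445, 0.896, 0.007], [0.75, -0.368, -0.549], [-0.489, 0.249, -0.836]] [-0.226 -0.382  1.345] campos [ 1.04460609 -0.27338281  0.91605521]
top 48.50492446974681 258.7650287910961 191.12230284229574 [[-0.006, -1.0, -0.005], [-0.991, 0.007, -0.135], [0.135, 0.004, -0.991]] [0.    0.582 1.164] campos [ 0.42002541 -0.00911174  1.2323085 ]
```

View pics/scene0.png

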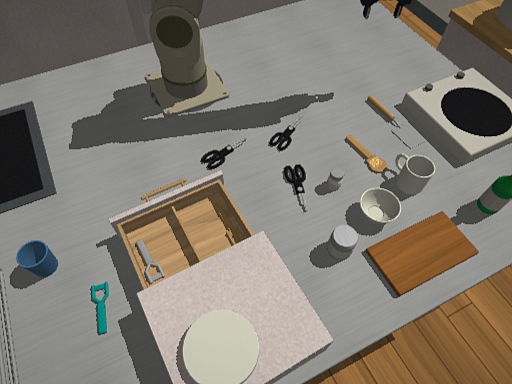

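View pics/top0.png

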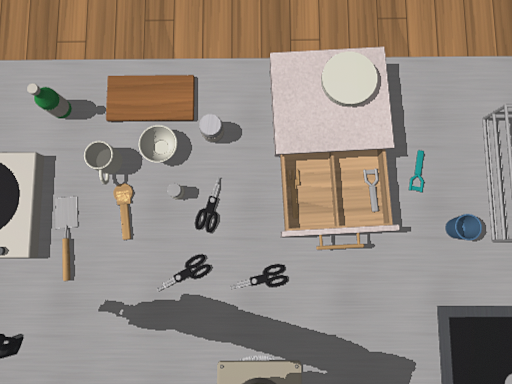

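Both views show three black scissors. In the top view they are at about (208,206), (185,272) and (261,278). The paddle is at (124,210), the jar at (175,190), the fork at (297,178) in the left compartment and the steel peeler at (374,188) in the right one. I'll measure distances and enlarge.

Run:
```python
from h import *
c=np.load("pics/top0.npy",allow_pickle=True).item(); im=c["img"]
cv2.imwrite("pics/cropA.png",cv2.resize(im[140:300,90:300],None,fx=3.6,fy=3.6,interpolation=cv2.INTER_CUBIC))
cv2.imwrite("pics/cropB.png",cv2.resize(im[130:260,260:420],None,fx=4.5,fy=4.5,interpolation=cv2.INTER_CUBIC))
for p in [(208,206),(185,272),(261,278)]:
    X=ray(c,*p,.006); print("sc",p,np.round(X,3),np.hypot(*X[:2]))
hsv=cv2.cvtColor(im,cv2.COLOR_BGR2HSV)
m=((im.max(2)<60)).astype(np.uint8)
n,l,s,ce=cv2.connectedComponentsWithStats(m)
for i in range(1,n):
    if s[i,4]>60: print("dark",s[i],ce[i].round(1))
m=((hsv[...,1]>90)&(hsv[...,0]<25)&(hsv[...,2]>90)).astype(np.uint8)
n,l,s,ce=cv2.connectedComponentsWithStats(m)
for i in range(1,n):
    if s[i,4]>60 and s[i,1]>60:
        print("wood",s[i],ce[i].round(1))
```

```text
sc (208, 206) [0.544 0.143 0.006] 0.5630516837666301
sc (185, 272) [0.357 0.207 0.006] 0.41265425481536355
sc (261, 278) [ 0.339 -0.008  0.006] 0.33916897554914943
dark [  0 163  19  66 904] [  7.4 194.8]
dark [196 196  22  37 353] [207.5 216.1]
dark [174 255  37  27 387] [193.5 268.6]
dark [250 264  38  23 369] [271.  276.3]
dark [ 449  317   63   67 4024] [480.6 349.2]
dark [  0 334  23  24 374] [  9.2 345.4]
dark [254 378  21   6  75] [263.6 380.9]
wood [ 106   75   88   46 3848] [149.8  97.4]
wood [ 280  150  112   80 6995] [334.6 190. ]
wood [114 183  19  57 586] [123.9 206.6]
wood [317 233  47  16 216] [341.  244.5]
wood [ 63 238   6  43 225] [ 65.2 260. ]
```

View pics/cropA.png

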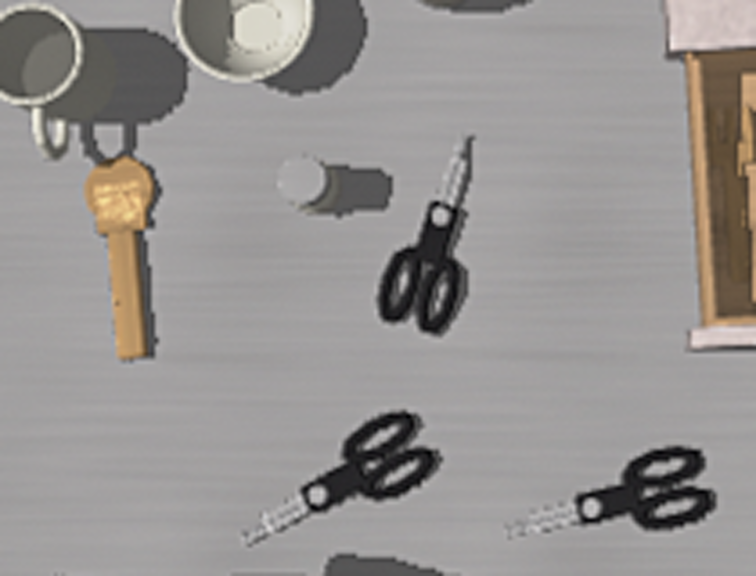

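View pics/cropB.png

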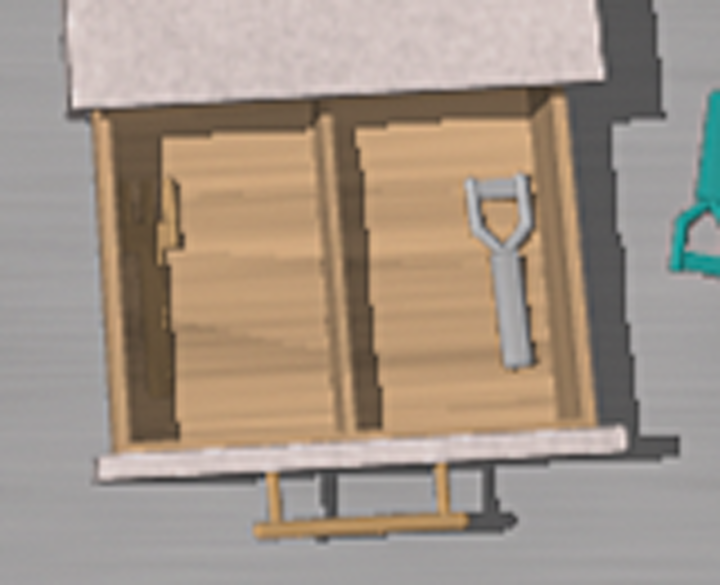

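The scissors meant are the ones at (208,206): they are 0.563 m from the base, against 0.413 and 0.339 m for the other two, and the enlarged crop confirms black rings with steel blades pointing up-right. The crop also shows the peeler in the right compartment and the fork (tines visible) in shadow by the left wall. Next I'll measure the axes and the drawer frame.

Run:
```python
from h import *
from scipy.spatial.transform import Rotation as Ro
o=get_obs(); print("tool axes cols",Ro.from_quat(o["ee_rot"]).as_matrix().round(3).tolist())
c=np.load("pics/top0.npy",allow_pickle=True).item(); s=np.load("pics/scene0.npy",allow_pickle=True).item()
A=lambda x,y:(90+x/3.6-.4,140+y/3.6-.4)
B=lambda x,y:(260+x/4.5-.4,130+y/4.5-.4)
def p(n,q,z): X=ray(c,*q,z); print(n,np.round(X,3),"scene px",np.round(proj(s,X),0)); return X
t=p("sc tip",A(470,137),.006); b1=p("ringL",A(386,320),.006);b2=p("ringR",A(437,334),.006);pv=p("pivot",A(441,215),.012);sh=p("shank",A(433,243),.012)
b=(b1+b2)/2; print("len",np.linalg.norm(t-b),"mid",(t+b)/2,"yaw",np.degrees(np.arctan2((t-b)[1],(t-b)[0])))
t=p("pad tip",A(122,156),.006);b=p("pad butt",A(131,359),.006); h=p("pad handle near",A(124,235),.008)
print("len",np.linalg.norm(t-b),"mid",(t+b)/2,"yaw",np.degrees(np.arctan2((t-b)[1],(t-b)[0])))
p("jar",A(305,175),.062)
ul=p("unit L",B(72,108),.105);ur=p("unit R",B(603,80),.105);print(np.linalg.norm(ul-ur))
uf=(ul+ur)/2; print("unit_front",uf,"yaw",np.degrees(np.arctan2((ul-ur)[1],(ul-ur)[0]))-90)
fl=p("front L",B(97,480),.088);fr=p("front R",B(626,450),.088);print(np.linalg.norm(fl-fr))
il=p("in L",B(97,458),.09);ir=p("in R",B(626,427),.09)
hl=p("handle L",B(255,531),.066);hr=p("handle R",B(467,520),.066);print(np.linalg.norm(hl-hr),(hl+hr)/2)
print("front yaw",np.degrees(np.arctan2((fl-fr)[1],(fl-fr)[0]))-90)
p("div top front",B(347,430),.054);p("div top back",B(325,112),.054)
for n,q in dict(tineL=(467,185),tineR=(528,180),end=(517,366),endL=(504,366)).items(): p("peeler "+n,B(*q),.03)
for n,q in dict(a=(180,180),b=(183,245),c=(163,262)).items(): p("fork "+n,B(*q),.026)
# enhanced dark crop
im=c["img"][150:240,278:345].astype(float); e=np.clip(255*(im/255)**.45,0,255).astype(np.uint8)
cv2.imwrite("pics/forkcrop.png",cv2.resize(e,None,fx=6.5,fy=6.5,interpolation=cv2.INTER_CUBIC))
```

```text
tool axes cols [[-0.0, -0.921, 0.389], [-0.001, 0.389, 0.921], [-1.0, -0.0, -0.001]]
sc tip [0.627 0.109 0.006] scene px [304. 210.]
ringL [0.48  0.175 0.006] scene px [298. 164.]
ringR [0.468 0.134 0.006] scene px [284. 166.]
pivot [0.563 0.131 0.012] scene px [300. 189.]
shank [0.541 0.137 0.012] scene px [298. 182.]
len 0.15988645784390323 mid [0.55071124 0.13165421 0.006     ] yaw -16.639526759213513
pad tip [0.614 0.391 0.006] scene px [383. 171.]
pad butt [0.45  0.378 0.006] scene px [348. 136.]
pad handle near [0.549 0.386 0.008] scene px [369. 156.]
len 0.16407944594874338 mid [0.53198961 0.38418084 0.006     ] yaw 4.589641658759588
jar [0.589 0.231 0.062] scene px [337. 173.]
unit L [ 0.675 -0.05   0.105] scene px [263. 230.]
unit R [ 0.69  -0.369  0.105] scene px [136. 292.]
0.31938678331097925
unit_front [ 0.68271812 -0.20974021  0.105     ] yaw 2.646191606054842
front L [ 0.454 -0.063  0.088] scene px [221. 169.]
front R [ 0.469 -0.377  0.088] scene px [108. 218.]
0.3146813224575493
in L [ 0.467 -0.063  0.09 ] scene px [223. 172.]
in R [ 0.483 -0.377  0.09 ] scene px [109. 222.]
handle L [ 0.423 -0.159  0.066] scene px [185. 179.]
handle R [ 0.429 -0.287  0.066] scene px [141. 197.]
0.12794454175885972 [ 0.42592302 -0.22271753  0.066     ]
front yaw 2.8522436377504476
div top front [ 0.484 -0.218  0.054] scene px [173. 206.]
div top back [ 0.683 -0.211  0.054] scene px [204. 268.]
peeler tineL [ 0.64  -0.304  0.03 ] scene px [164. 273.]
peeler tineR [ 0.643 -0.342  0.03 ] scene px [149. 281.]
peeler end [ 0.525 -0.33   0.03 ] scene px [139. 239.]
peeler endL [ 0.525 -0.322  0.03 ] scene px [142. 238.]
fork a [ 0.646 -0.122  0.026] scene px [232. 246.]
fork b [ 0.604 -0.123  0.026] scene px [225. 233.]
fork c [ 0.593 -0.11   0.026] scene px [228. 228.]
```

View pics/forkcrop.png

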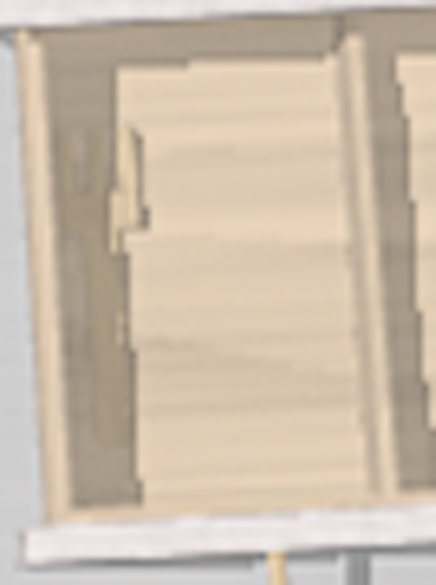

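Emit:
play_rows:
  increments: "0 0 0 -0.12;0 0 0 -0.12;0 0 0 -0.12;0 0 0 -0.12;0 0 0 0"
  hand: -0.4
  squeeze: 40

```text
clock: 0.6
position: [0.2427, 0.5743, 0.236]
ee_rot: [0.525, -0.477, -0.523, -0.473]
ft_force: [0.2, -0.6, -0.8]
grip_width: 0.7
```

```bash
cat >> h.py <<'E'
from scipy.spatial.transform import Rotation as Ro
def need(xyz,yaw=None):
    o=get_obs(); R=Ro.from_quat(o["ee_rot"]).as_matrix()
    d=R.T@(np.array(xyz)-o["position"]); z=R[:,2]; a=np.degrees(np.arctan2(z[1],z[0]))
    print("t",round(float(o["clock"]),2),"pos",np.round(o["position"],4),"jaw yaw %.1f"%a,"grip mm %.1f"%(85*o["grip_width"]),"F",np.round(o["ft_force"],1))
    print("  tool shift",np.round(d,4), "turn %.3f"%(-np.radians(yaw+90-a)) if yaw is not None else "")
E
python3 - <<'E'
from h import *
need([.527,.384,.13],4.6)
E
```

```text
t 0.6 pos [0.2427 0.5743 0.236 ] jaw yaw 95.6 grip mm 59.5 F [ 0.2 -0.6 -0.8]
  tool shift [ 0.1065 -0.2646 -0.2166] turn 0.018
```

Emit:
play_rows:
  increments: "0 -0.0265 -0.0215 0.018;0 -0.0265 -0.0215 0;0.01 -0.0265 -0.0215 0;0.01 -0.0265 -0.0215 0;0.01 -0.0265 -0.0215 0;0.01 -0.0265 -0.0215 0;0.01 -0.0265 -0.0215 0;0.01 -0.0265 -0.0215 0;0.01 -0.0265 -0.0215 0;0.01 -0.0265 -0.0215 0;0 0 0 0"

```text
clock: 1.7
position: [0.5287, 0.3684, 0.1499]
ee_rot: [0.51, -0.494, -0.509, -0.487]
ft_force: [-0.8, -1.5, 0.0]
grip_width: 0.7
```

Run:
```python
from h import *
need([.527,.384,.05],4.6)
c=camera("wrist"); cv2.imwrite("pics/w1.png",c["img"]); print(c["fov_y"],c["cx"],c["cy"],np.round(c["tool_from_camera"],3).tolist())
np.save("pics/w1.npy",(get_obs(),c),allow_pickle=True)
```

```text
t 1.7 pos [0.5287 0.3684 0.1499] jaw yaw 92.2 grip mm 59.5 F [-0.8 -1.5  0. ]
  tool shift [0.0998 0.0005 0.0165] turn -0.041
67.09751867989976 257.3485305399531 186.11748584305553 [[0.0, -0.261, 0.965, -0.135], [-0.0, -0.965, -0.261, 0.065], [1.0, -0.0, -0.0, 0.001], [0.0, 0.0, 0.0, 1.0]]
```

View pics/w1.png

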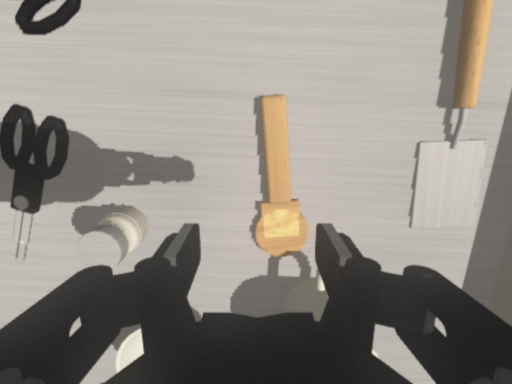

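The wrist view shows the paddle between the fingers, butt at about (273,97) and tip at (282,254). The mug and jar are beyond and to the sides of it.

```bash
cat >> h.py <<'E'
def wray(o,c,u,v,z):
    f,cx,cy=K(c); T=np.array(c["tool_from_camera"]); R=Ro.from_quat(o["ee_rot"]).as_matrix()
    org=R@T[:3,3]+o["position"]; d=R@T[:3,:3]@np.array([(u-cx)/f,(v-cy)/f,1]); return org+d*(z-org[2])/d[2]
E
python3 - <<'E'
from h import *
o,c=np.load("pics/w1.npy",allow_pickle=True)
t=wray(o,c,282,255,.004);b=wray(o,c,273,96,.008)
print(t,b,np.linalg.norm(t-b),(t+b)/2,np.degrees(np.arctan2((t-b)[1],(t-b)[0])))
l,r=wray(o,c,264,150,.011),wray(o,c,287,150,.011); print("handle c",(l+r)/2,np.linalg.norm(l-r))
l,r=wray(o,c,269,190,.011),wray(o,c,291,190,.011); print("handle c",(l+r)/2,np.linalg.norm(l-r))
E
```

```text
[0.61171939 0.40087336 0.004     ] [0.44929117 0.38203451 0.008     ] 0.16356597705606557 [0.53050528 0.39145394 0.006     ] 6.615752587006362
handle c [0.49834425 0.38698586 0.011     ] 0.02186406735931493
handle c [0.53756422 0.39368002 0.011     ] 0.02167096439607647
```

Emit:
play_rows:
  increments: "0.01 0 0.009 -0.04;0.01 0 0.01 -0.03;0.01 0 0 0;0.01 0 0 0;0 0 0 0;0 0 0 0"

```text
clock: 2.35
position: [0.5201, 0.3964, 0.1062]
ee_rot: [-0.528, 0.472, 0.53, 0.465]
ft_force: [-0.2, -0.8, -0.3]
grip_width: 0.697
```

Run:
```python
from h import *
need([.53,.388,.05],5.6)
o=get_obs();c=camera("wrist"); print(o["joint_velocities"].round(3)); cv2.imwrite("pics/w2.png",c["img"]); 
np.save("pics/w2.npy",(o,c),allow_pickle=True)
```

```text
t 2.35 pos [0.5201 0.3964 0.1062] jaw yaw 96.9 grip mm 59.2 F [-0.2 -0.8 -0.3]
  tool shift [ 0.0561 -0.0093 -0.0093] turn 0.023
[-0.006  0.01  -0.002  0.012 -0.002 -0.006 -0.004]
```

View pics/w2.png

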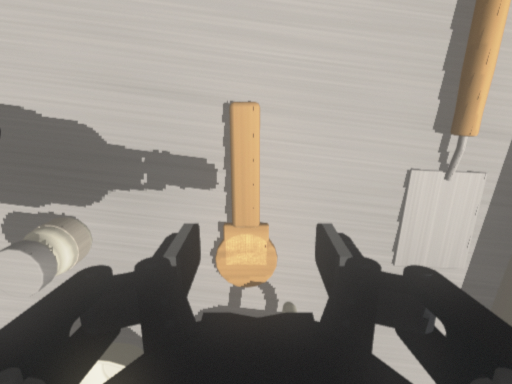

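Run:
```python
from h import *
o,c=np.load("pics/w2.npy",allow_pickle=True)
t=wray(o,c,247,287,.004);b=wray(o,c,245,102,.008)
print(t,b,np.linalg.norm(t-b),(t+b)/2,np.degrees(np.arctan2((t-b)[1],(t-b)[0])))
for v in(140,180,215):
    row=c["img"][v].astype(int); m=np.where((row[:,2]-row[:,0]>50))[0]; m=m[(m>200)&(m<300)]
    l,r=wray(o,c,m[0],v,.011),wray(o,c,m[-1]+1,v,.011); print(m[0],m[-1]+1,"handle c",(l+r)/2,np.linalg.norm(l-r))
```

```text
[0.61562228 0.39874567 0.004     ] [0.45099243 0.3788856  0.008     ] 0.16587165880823232 [0.53330736 0.38881564 0.006     ] 6.8786169669739134
231 260 handle c [0.47973536 0.38259038 0.011     ] 0.022957023932094627
232 260 handle c [0.51202037 0.38657921 0.011     ] 0.022956146810886605
233 260 handle c [0.54221384 0.39036294 0.011     ] 0.02284950380191804
```

Emit:
play_rows:
  increments: "0.015 -0.005 -0.005 0;0.02 -0.005 -0.004 0;0.02 0 0 0;0.01 0 0 0;0.005 0 0 0;0 0 0 0;0 0 0 0"

```text
clock: 3.1
position: [0.5342, 0.3858, 0.0333]
ee_rot: [-0.528, 0.472, 0.529, 0.467]
ft_force: [0.4, 0.1, 0.2]
grip_width: 0.701
```

Run:
```python
from h import *
need([.53,.3885,.012],7)
o=get_obs();c=camera("wrist"); cv2.imwrite("pics/w3.png",c["img"]);
```

```text
t 3.1 pos [0.5342 0.3858 0.0333] jaw yaw 96.7 grip mm 59.5 F [0.4 0.1 0.2]
  tool shift [0.0213 0.0038 0.0033] turn -0.004
```

View pics/w3.png

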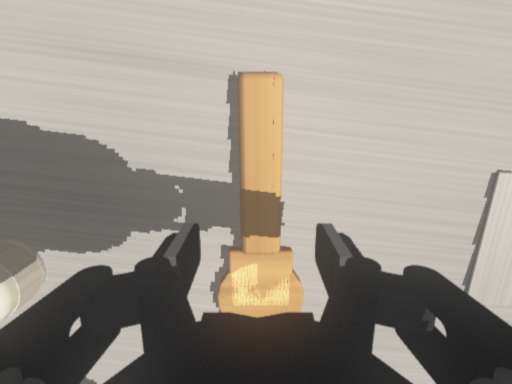

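Emit:
play_rows:
  increments: "0.01 0.0035 0.002 0;0.008 0 0 0;0.003 0 0 0;0 0 0 0;0 0 0 0"

```text
clock: 3.65
position: [0.5304, 0.3885, 0.0121]
ee_rot: [-0.528, 0.471, 0.529, 0.468]
ft_force: [0.2, -0.4, 0.4]
grip_width: 0.699
```

Run:
```python
from h import *
need([.53,.3885,.012],7)
```

```text
t 3.65 pos [0.5304 0.3885 0.0121] jaw yaw 96.8 grip mm 59.5 F [ 0.2 -0.4  0.4]
  tool shift [0.0001 0.0004 0.    ] turn -0.004
```

Emit:
play_rows:
  increments: "0 0 0 0;0 0 0 0;0 0 0 0;0 0 0 0;0 0 0 0;0 0 0 0;0 0 0 0;0 0 0 0"
  hand: 1
  squeeze: 40

```text
clock: 4.45
position: [0.5308, 0.3886, 0.0128]
ee_rot: [-0.528, 0.471, 0.529, 0.468]
ft_force: [-0.7, 0.5, 1.2]
grip_width: 0.262
```

Emit:
play_rows:
  increments: "-0.01 0 0 0;-0.02 0 0 0;-0.02 0 0 0;-0.02 0 0 0;-0.02 0 0 0;-0.02 0 0 0;0 0 0 0;0 0 0 0"

```text
clock: 5.25
position: [0.5309, 0.3886, 0.1308]
ee_rot: [-0.528, 0.471, 0.529, 0.469]
ft_force: [0.6, 0.2, -1.8]
grip_width: 0.264
```

Run:
```python
from h import *
ux=np.array([.9989,.0471]);uy=np.array([-.0471,.9989]);f0=np.array([.4765,-.2195])
print("inside-front dest paddle", f0+.097*ux+.045*uy,"scissors",f0+.100*ux-.047*uy)
need([*(f0+.097*ux+.045*uy),.15],2.7)
o=get_obs();c=camera("wrist"); cv2.imwrite("pics/w4.png",c["img"]); np.save("pics/w4.npy",(o,c),allow_pickle=True)
```

```text
inside-front dest paddle [ 0.5712738 -0.1699808] scissors [ 0.5786037 -0.2617383]
t 5.25 pos [0.5309 0.3886 0.1308] jaw yaw 96.8 grip mm 22.4 F [ 0.6  0.2 -1.8]
  tool shift [-0.0185  0.0259 -0.5595] turn 0.071
```

View pics/w4.png

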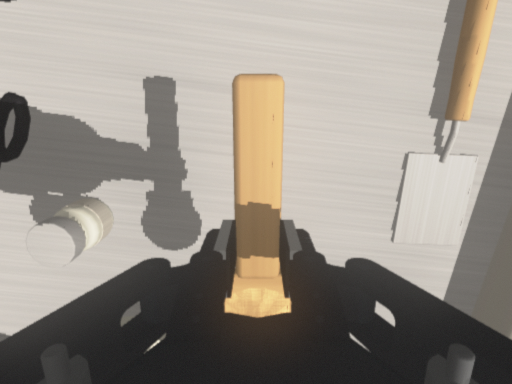

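The paddle is held (opening 22 mm, and its shadow has lifted clear). Carrying it to above the left compartment.

Emit:
play_rows:
  increments: "-0.02 0 -0.01 0.035;-0.01 0 -0.02 0.036;0 0 -0.03 0;0 0.003 -0.035 0;0 0.003 -0.035 0;0 0.003 -0.035 0;0 0.003 -0.035 0;0 0.003 -0.035 0;0 0.003 -0.035 0;0 0.003 -0.035 0;0 0 -0.035 0;0 0 -0.035 0;0 0 -0.035 0;0 0 -0.035 0;0 0 -0.03 0;0 0 -0.02 0;0 0 -0.01 0;0 0 0 0;0 0 0 0"

```text
clock: 7.2
position: [0.5142, -0.1551, 0.1497]
ee_rot: [-0.5, 0.503, 0.508, 0.488]
ft_force: [0.4, 0.3, -0.3]
grip_width: 0.265
```

Run:
```python
from h import *
need([.5713,-.170,.15],2.7)
o=get_obs();c=camera("wrist"); cv2.imwrite("pics/w5.png",c["img"]); np.save("pics/w5.npy",(o,c),allow_pickle=True)
c=camera("top"); cv2.imwrite("pics/t5.png",cv2.resize(c["img"][120:270,240:420],None,fx=4,fy=4)); np.save("pics/t5.npy",c,allow_pickle=True)
```

```text
t 7.2 pos [ 0.5142 -0.1551  0.1497] jaw yaw 91.0 grip mm 22.5 F [ 0.4  0.3 -0.3]
  tool shift [-0.0014 -0.0568 -0.0159] turn -0.030
```

View pics/w5.png

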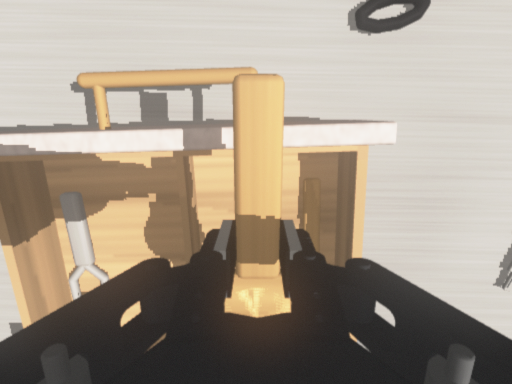

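View pics/t5.png

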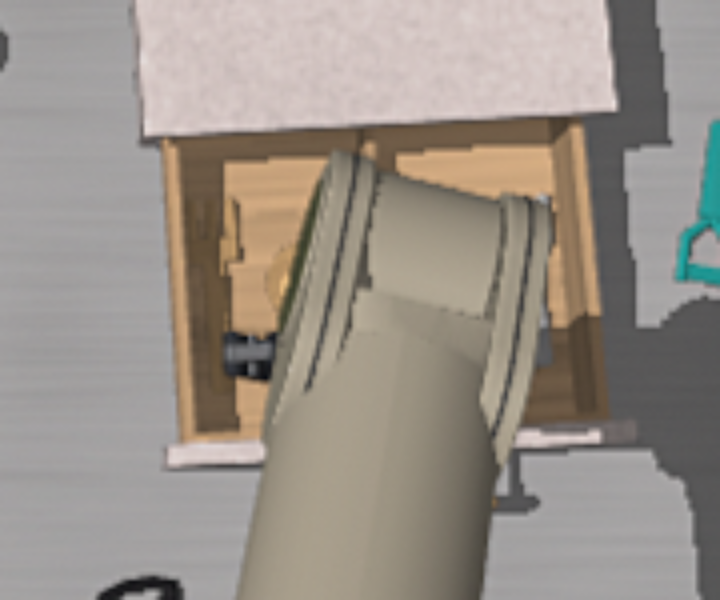

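The wrist view shows the fork at about (312,210) in this left compartment, the peeler in the other one, the divider at about (190,200) and the front's end corner at (396,143). I'll check the drawer frame from these.

Run:
```python
from h import *
o,c=np.load("pics/w5.npy",allow_pickle=True)
ux=np.array([.9989,.0471]);uy=np.array([-.0471,.9989]);f0=np.array([.4765,-.2195])
for n,u,v,z in [("front end inner",396,143,.09),("front end outer",396,122,.09),("front inner px100",100,151,.09),("front outer100",100,128,.09),("div L edge",195,200,.054),("div R edge",183,200,.054),("div L2",197,165,.054),("wall in top",354,200,.072),("wall in 2",351,160,.072),("fork R",320,200,.028),("fork L",303,200,.028),("fork end",312,180,.028),("fork L2",303,235,.028)]:
    X=wray(o,c,u,v,z); r=X[:2]-f0; print(n,X.round(4),"drawer xy",round(float(r@ux),4),round(float(r@uy),4))
cv2.imwrite("pics/w5c.png",cv2.resize(c["img"][110:290,150:410],None,fx=3,fy=3,interpolation=cv2.INTER_CUBIC))
```

```text
front end inner [ 0.4685 -0.0621  0.09  ] drawer xy -0.0005 0.1576
front end outer [ 0.4548 -0.064   0.09  ] drawer xy -0.0144 0.1564
front inner px100 [ 0.4775 -0.2622  0.09  ] drawer xy -0.001 -0.0427
front outer100 [ 0.4621 -0.2605  0.09  ] drawer xy -0.0163 -0.0402
div L edge [ 0.5219 -0.2068  0.054 ] drawer xy 0.046 0.0105
div R edge [ 0.5221 -0.2169  0.054 ] drawer xy 0.0457 0.0005
div L2 [ 0.4922 -0.2042  0.054 ] drawer xy 0.0164 0.0146
wall in top [ 0.5141 -0.0802  0.072 ] drawer xy 0.0442 0.1374
wall in 2 [ 0.4832 -0.0854  0.072 ] drawer xy 0.013 0.1336
fork R [ 0.5276 -0.0965  0.028 ] drawer xy 0.0568 0.1205
fork L [ 0.5279 -0.1122  0.028 ] drawer xy 0.0564 0.1047
fork end [ 0.5087 -0.1051  0.028 ] drawer xy 0.0375 0.1128
fork L2 [ 0.5628 -0.1103  0.028 ] drawer xy 0.0913 0.105
```

View pics/w5c.png

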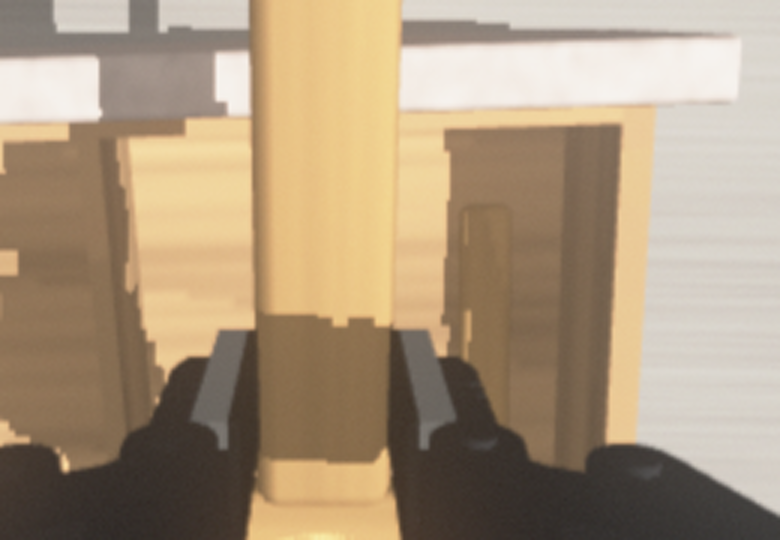

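Emit:
play_rows:
  increments: "0 -0.015 -0.006 -0.03;0 -0.02 -0.006 0;0 -0.015 -0.004 0;0 -0.006 0 0;0 0 0 0;0 0 0 0"

```text
clock: 7.9
position: [0.5732, -0.1604, 0.1482]
ee_rot: [-0.51, 0.491, 0.52, 0.478]
ft_force: [0.3, -0.9, -0.3]
grip_width: 0.266
```

Run:
```python
from h import *
need([.5713,-.170,.04],2.7)
```

```text
t 7.9 pos [ 0.5732 -0.1604  0.1482] jaw yaw 93.4 grip mm 22.6 F [ 0.3 -0.9 -0.3]
  tool shift [ 1.082e-01  1.000e-04 -9.200e-03] turn 0.013
```

Emit:
play_rows:
  increments: "0.01 0 -0.005 0.012;0.02 0 -0.004 0;0.02 0 0 0;0.015 0 0 0;0.01 0 0 0;0 0 0 0;0 0 0 0"

```text
clock: 8.6
position: [0.5686, -0.1708, 0.069]
ee_rot: [-0.506, 0.495, 0.516, 0.483]
ft_force: [-0.1, 0.4, -0.7]
grip_width: 0.264
```

Run:
```python
from h import *
need([.5713,-.170,.033],2.7)
o=get_obs();c=camera("wrist"); cv2.imwrite("pics/w6.png",c["img"])
```

```text
t 8.6 pos [ 0.5686 -0.1708  0.069 ] jaw yaw 92.5 grip mm 22.4 F [-0.1  0.4 -0.7]
  tool shift [ 0.0359 -0.0035  0.0007] turn -0.004
```

View pics/w6.png

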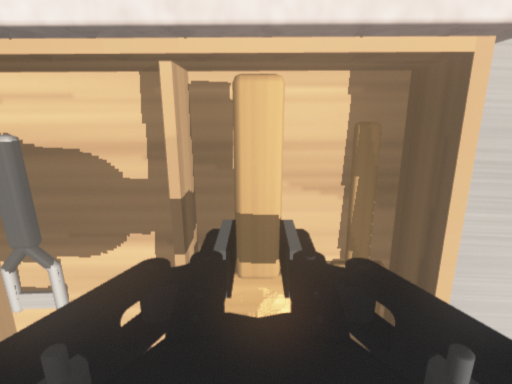

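The paddle is over the left compartment, between the divider at (180,160) and the fork at (368,190), with its butt at (258,76) inside the front wall. Lowering it.

Emit:
play_rows:
  increments: "0.01 -0.003 0 0;0.01 0 0 0;0.008 0 0 0;0.003 0 0 0;0 0 0 0;0 0 0 0"

```text
clock: 9.25
position: [0.5721, -0.1707, 0.0365]
ee_rot: [-0.506, 0.495, 0.515, 0.483]
ft_force: [-0.7, 0.0, -0.9]
grip_width: 0.269
```

Run:
```python
from h import *
need([.5713,-.170,.0325],2.7)
```

```text
t 9.25 pos [ 0.5721 -0.1707  0.0365] jaw yaw 92.5 grip mm 22.8 F [-0.7  0.  -0.9]
  tool shift [0.004  0.0007 0.0008] turn -0.003
```

Emit:
play_rows:
  increments: "0.002 0 0 0;0.001 0 0 0;0.001 0 0 0;0 0 0 0"

```text
clock: 9.65
position: [0.5725, -0.1709, 0.0331]
ee_rot: [-0.507, 0.495, 0.515, 0.483]
ft_force: [-0.7, 0.0, 0.7]
grip_width: 0.266
```

Emit:
play_rows:
  increments: "0.001 0 0 0;0 0 0 0"

```text
clock: 9.85
position: [0.573, -0.171, 0.0329]
ee_rot: [-0.507, 0.494, 0.514, 0.484]
ft_force: [-0.5, 0.2, 1.0]
grip_width: 0.264
```

Emit:
play_rows:
  increments: "0 0 0 0;0 0 0 0;0 0 0 0;0 0 0 0"
  hand: 0.12

```text
clock: 10.25
position: [0.5733, -0.171, 0.0329]
ee_rot: [-0.507, 0.494, 0.514, 0.484]
ft_force: [0.3, -0.6, -0.1]
grip_width: 0.44
```

Emit:
play_rows:
  increments: "-0.01 0 0 0;-0.02 0 0 0;-0.03 0 0 0;-0.03 0 0 0;-0.03 0 0 0;-0.02 0 0 0;0 0 0 0"

```text
clock: 10.95
position: [0.5753, -0.1708, 0.182]
ee_rot: [-0.507, 0.495, 0.514, 0.484]
ft_force: [-0.5, 0.0, -0.6]
grip_width: 0.441
```

Run:
```python
from h import *
need([.551,.132,.15],-16.6)
o=get_obs();c=camera("wrist"); cv2.imwrite("pics/w7.png",c["img"])
np.save("pics/w7.npy",(o,c),allow_pickle=True)
```

```text
t 10.95 pos [ 0.5753 -0.1708  0.182 ] jaw yaw 92.5 grip mm 37.4 F [-0.5  0.  -0.6]
  tool shift [0.0311 0.0108 0.3037] turn 0.332
```

View pics/w7.png

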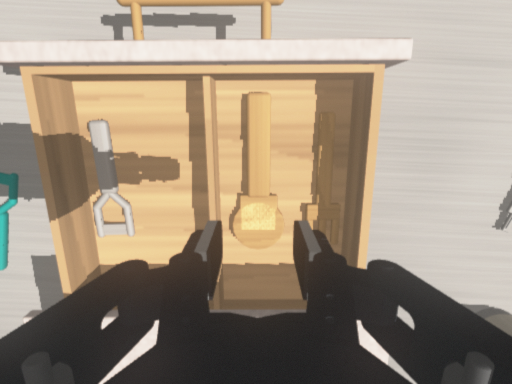

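The paddle lies flat in the left compartment, with its blade at (258,220) clear of the divider at (212,…) and the fork tines at (322,210). Next, the scissors.

Emit:
play_rows:
  increments: "0 0 0.01 0;0 0.001 0.02 0;0 0.001 0.03 0;0 0.001 0.03 0;0 0.001 0.03 0;0 0.001 0.03 0;0 0.001 0.03 0;0 0.001 0.03 0;0 0.001 0.03 0;0 0.001 0.03 0;0 0 0.02 0;0 0 0.01 0;0 0 0 0.11;0 0 0 0.11;0 0 0 0.11;0 0 0 0;0 0 0 0"
  hand: -0.4

```text
clock: 12.7
position: [0.5382, 0.1478, 0.1623]
ee_rot: [-0.415, 0.583, 0.429, 0.552]
ft_force: [0.3, 0.5, 0.3]
grip_width: 0.702
```

Run:
```python
from h import *
need([.551,.132,.11],-16.6)
o=get_obs();c=camera("wrist"); cv2.imwrite("pics/w8.png",c["img"])
np.save("pics/w8.npy",(o,c),allow_pickle=True)
```

```text
t 12.7 pos [0.5382 0.1478 0.1623] jaw yaw 73.3 grip mm 59.6 F [0.3 0.5 0.3]
  tool shift [ 0.0518 -0.019  -0.0103] turn -0.001
```

View pics/w8.png

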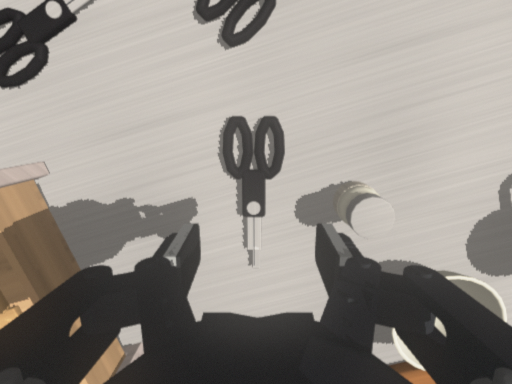

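Wrist view: the target scissors' rings span about (237..268,116), with the pivot at (253,208) and the tip at (254,268). The jar at (370,215) is well to the side.

Run:
```python
from h import *
o,c=np.load("pics/w8.npy",allow_pickle=True)
t=wray(o,c,254,268,.004);b=(wray(o,c,237,115.5,.006)+wray(o,c,269,115.5,.006))/2
print(t,b,np.linalg.norm(t-b),(t+b)/2,np.degrees(np.arctan2((t-b)[1],(t-b)[0])))
P=[]
for v in(180,188,196,213):
    row=c["img"][v].max(1).astype(int); m=np.where(row<70)[0]; m=m[(m>225)&(m<285)]
    l,r=wray(o,c,m[0],v,.012),wray(o,c,m[-1]+1,v,.012); P.append((l+r)/2);print(m[0],m[-1]+1,"shank c",(l+r)/2,np.linalg.norm(l-r))
d=P[-1]-P[0];print(np.degrees(np.arctan2(d[1],d[0])))
need([.551,.132,.11],-16.6)
```

```text
[0.63274077 0.1128163  0.004     ] [0.47367644 0.15994218 0.006     ] 0.16591054564750124 [0.5532086  0.13637924 0.005     ] -16.502939776002453
243 263 shank c [0.53475849 0.14166818 0.012     ] 0.020323901883623957
243 262 shank c [0.54259501 0.13875816 0.012     ] 0.019429513078722704
243 259 shank c [0.55024124 0.13482519 0.012     ] 0.01646831304905191Traceback (most recent call last):
  File "<stdin>", line 8, in <module>
IndexError: index 0 is out of bounds for axis 0 with size 0
```

Emit:
play_rows:
  increments: "0.01 -0.007 -0.003 0;0.02 -0.007 -0.003 0;0.02 0 0 0;0.015 0 0 0;0.01 0 0 0;0.005 0 0 0;0 0 0 0;0 0 0 0"

```text
clock: 13.55
position: [0.5481, 0.1331, 0.076]
ee_rot: [-0.417, 0.581, 0.431, 0.55]
ft_force: [-0.4, 0.2, -0.6]
grip_width: 0.7
```

Run:
```python
from h import *
need([.550,.137,.012],-16.5)
o=get_obs();c=camera("wrist"); cv2.imwrite("pics/w9.png",c["img"])
np.save("pics/w9.npy",(o,c),allow_pickle=True)
```

```text
t 13.55 pos [0.5481 0.1331 0.076 ] jaw yaw 73.7 grip mm 59.5 F [-0.4  0.2 -0.6]
  tool shift [ 0.0638 -0.0035  0.0058] turn 0.004
```

View pics/w9.png

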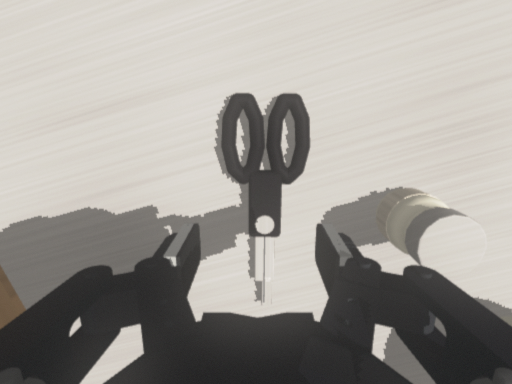

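Emit:
play_rows:
  increments: "0.01 -0.003 0.005 0;0.02 0 0 0;0.015 0 0 0;0.008 0 0 0;0.003 0 0 0;0 0 0 0;0 0 0 0"

```text
clock: 14.3
position: [0.5532, 0.1393, 0.0194]
ee_rot: [-0.418, 0.579, 0.431, 0.552]
ft_force: [0.2, 0.1, 0.1]
grip_width: 0.7
```

Run:
```python
from h import *
need([.550,.137,.012],-16.5)
o=get_obs();c=camera("wrist"); cv2.imwrite("pics/w10.png",c["img"])
```

```text
t 14.3 pos [0.5532 0.1393 0.0194] jaw yaw 73.8 grip mm 59.5 F [0.2 0.1 0.1]
  tool shift [ 0.0076  0.0022 -0.0029] turn 0.006
```

View pics/w10.png

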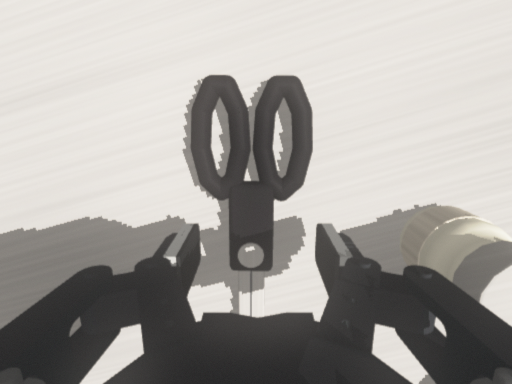

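Emit:
play_rows:
  increments: "0.005 0.002 -0.003 0;0.0025 0 0 0;0 0 0 0;0 0 0 0"

```text
clock: 14.75
position: [0.5507, 0.1368, 0.0129]
ee_rot: [-0.418, 0.578, 0.431, 0.553]
ft_force: [-0.3, 0.7, 0.3]
grip_width: 0.699
```

Emit:
play_rows:
  increments: "0 0 0 0;0 0 0 0;0 0 0 0;0 0 0 0;0 0 0 0;0 0 0 0;0 0 0 0"
  hand: 1
  squeeze: 45

```text
clock: 15.45
position: [0.5511, 0.137, 0.0133]
ee_rot: [-0.418, 0.578, 0.431, 0.553]
ft_force: [-0.3, -0.6, -0.7]
grip_width: 0.259
```

Emit:
play_rows:
  increments: "-0.01 0 0 0;-0.02 0 0 0;-0.03 0 0 0;-0.03 0 0 0;-0.03 0 0 0;-0.02 0 0 0;0 0 0 -0.11;0 0 0 -0.11;0 0 0 -0.11;0 0 0 0;0 0 0 0"

```text
clock: 16.55
position: [0.5561, 0.1372, 0.1655]
ee_rot: [-0.506, 0.496, 0.521, 0.476]
ft_force: [-0.8, 0.4, -1.4]
grip_width: 0.263
```

Run:
```python
from h import *
need([.5775,-.262,.15],2.7)
o=get_obs();c=camera("wrist"); cv2.imwrite("pics/w11.png",c["img"]); np.save("pics/w11.npy",(o,c),allow_pickle=True)
```

```text
t 16.55 pos [0.5561 0.1372 0.1655] jaw yaw 93.2 grip mm 22.4 F [-0.8  0.4 -1.4]
  tool shift [ 0.0173 -0.     -0.3997] turn 0.008
```

View pics/w11.png

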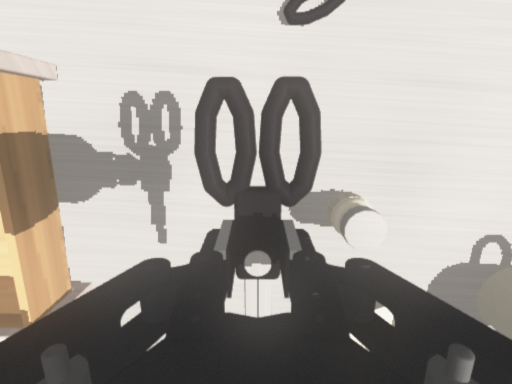

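The scissors are held straight (rings at (225,140) and (290,140), shadow detached), and the jar is still standing. Carrying them to above the right compartment.

Emit:
play_rows:
  increments: "0 0 -0.01 0.008;0 0 -0.02 0;0 0 -0.03 0;0 0 -0.035 0;0 0 -0.035 0;0 0 -0.035 0;0 0 -0.035 0;0 0 -0.035 0;0 0 -0.035 0;0 0 -0.035 0;0 0 -0.035 0;0 0 -0.03 0;0 0 -0.02 0;0 0 -0.01 0;0 0 0 0;0 0 0 0"

```text
clock: 18.2
position: [0.5637, -0.2875, 0.167]
ee_rot: [-0.495, 0.509, 0.511, 0.484]
ft_force: [0.1, 0.5, -1.0]
grip_width: 0.263
```

Run:
```python
from h import *
need([.5775,-.262,.15],2.7)
o=get_obs();c=camera("wrist"); cv2.imwrite("pics/w12.png",c["img"]); np.save("pics/w12.npy",(o,c),allow_pickle=True)
```

```text
t 18.2 pos [ 0.5637 -0.2875  0.167 ] jaw yaw 90.7 grip mm 22.4 F [ 0.1  0.5 -1. ]
  tool shift [ 0.0161 -0.0148  0.0255] turn -0.035
```

View pics/w12.png

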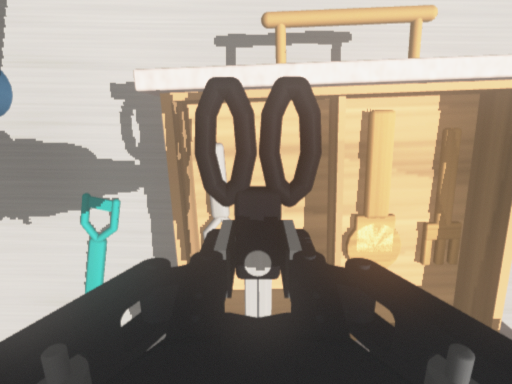

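Run:
```python
from h import *
o,c=np.load("pics/w7.npy",allow_pickle=True)
ux=np.array([.9989,.0471]);uy=np.array([-.0471,.9989]);f0=np.array([.4765,-.2195])
for n,u,v,z in [("peel headR",134,235,.028),("headR top",131,205,.028),("headL",96,235,.028),("neck R",118,190,.028),("handleR",111,122,.028),("handle end",100,121,.028),("pad L",232,225,.024),("pad R",285,225,.024),("pad tip",258,250,.024),("pad butt",259,93,.028),("div L",216,150,.054),("div R",205,150,.054),("wallR",48,150,.072),("front in",300,66,.09)]:
    r=wray(o,c,u,v,z)[:2]-f0; print(n,"drawer xy",round(float(r@ux),4),round(float(r@uy),4))
```

```text
peel headR drawer xy 0.1648 -0.0893
headR top drawer xy 0.1308 -0.0888
headL drawer xy 0.1647 -0.1305
neck R drawer xy 0.1145 -0.1005
handleR drawer xy 0.0455 -0.099
handle end drawer xy 0.0445 -0.1096
pad L drawer xy 0.1552 0.0166
pad R drawer xy 0.1554 0.0741
pad tip drawer xy 0.1849 0.0447
pad butt drawer xy 0.019 0.0463
div L drawer xy 0.0702 0.0068
div R drawer xy 0.0701 -0.0032
wallR drawer xy 0.0674 -0.1338
front in drawer xy 0.0042 0.0764
```

Emit:
play_rows:
  increments: "0 -0.006 0.012 -0.035;0 -0.006 0.010 0;0.01 0 0.002 0;0.01 0 0 0;0 0 0 0;0 0 0 0"

```text
clock: 18.85
position: [0.5766, -0.2547, 0.1438]
ee_rot: [-0.505, 0.497, 0.523, 0.473]
ft_force: [0.5, 0.5, -1.0]
grip_width: 0.264
```

Run:
```python
from h import *
need([.5767,-.2628,.07],2.7)
```

```text
t 18.85 pos [ 0.5766 -0.2547  0.1438] jaw yaw 93.4 grip mm 22.4 F [ 0.5  0.5 -1. ]
  tool shift [ 0.0738 -0.0027 -0.0078] turn 0.012
```

Emit:
play_rows:
  increments: "0.01 0 -0.005 0.01;0.02 0 -0.003 0;0.02 0 0 0;0.015 0 0 0;0.005 0 0 0;0 0 0 0;0 0 0 0"

```text
clock: 19.55
position: [0.5733, -0.2678, 0.0705]
ee_rot: [-0.502, 0.502, 0.518, 0.477]
ft_force: [-0.2, -1.0, -1.0]
grip_width: 0.26
```

Run:
```python
from h import *
need([.5767,-.2628,.033],2.7)
o=get_obs();c=camera("wrist"); cv2.imwrite("pics/w13.png",c["img"]); np.save("pics/w13.npy",(o,c),allow_pickle=True)
```

```text
t 19.55 pos [ 0.5733 -0.2678  0.0705] jaw yaw 92.4 grip mm 22.1 F [-0.2 -1.  -1. ]
  tool shift [ 0.0373 -0.0052  0.0051] turn -0.005
```

View pics/w13.png

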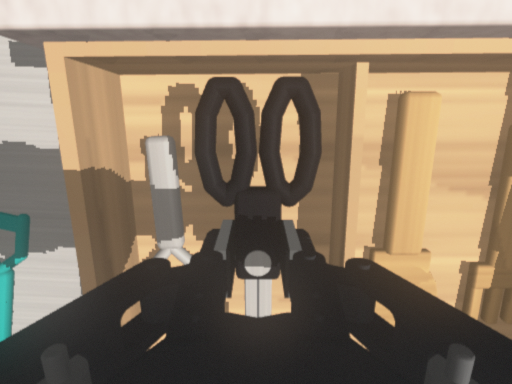

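The scissors are centred between the peeler at (165,190) and the divider at (355,150), inside the front wall. Lowering.

Emit:
play_rows:
  increments: "0.008 -0.003 0.003 -0.005;0.01 -0.002 0.002 0;0.008 0 0 0;0.004 0 0 0;0 0 0 0;0 0 0 0"

```text
clock: 20.2
position: [0.5784, -0.2621, 0.039]
ee_rot: [-0.504, 0.499, 0.519, 0.476]
ft_force: [-0.1, -0.1, -1.3]
grip_width: 0.258
```

Run:
```python
from h import *
need([.5767,-.2628,.033],2.7)
```

```text
t 20.2 pos [ 0.5784 -0.2621  0.039 ] jaw yaw 92.8 grip mm 21.9 F [-0.1 -0.1 -1.3]
  tool shift [ 0.0061  0.0015 -0.0006] turn 0.001
```

Emit:
play_rows:
  increments: "0.003 0 0 0;0.002 0 0 0;0.001 0 0 0;0 0 0 0"

```text
clock: 20.6
position: [0.5786, -0.2626, 0.0335]
ee_rot: [-0.505, 0.499, 0.519, 0.476]
ft_force: [0.1, -0.1, -0.5]
grip_width: 0.26
```

Emit:
play_rows:
  increments: "0.001 0 0 0;0.001 0 0 0;0 0 0 0"

```text
clock: 20.9
position: [0.5799, -0.2626, 0.0337]
ee_rot: [-0.506, 0.498, 0.518, 0.477]
ft_force: [-0.5, -0.1, -1.7]
grip_width: 0.265
```

Emit:
play_rows:
  increments: "0.002 0 0 0;0.001 0 0 0;0 0 0 0"

```text
clock: 21.2
position: [0.582, -0.2626, 0.0336]
ee_rot: [-0.507, 0.497, 0.517, 0.478]
ft_force: [-0.7, 0.6, -0.1]
grip_width: 0.265
```

Emit:
play_rows:
  increments: "0 0 0 0;0 0 0 0;0 0 0 0;0 0 0 0"
  hand: 0.12

```text
clock: 21.6
position: [0.5817, -0.2629, 0.0331]
ee_rot: [-0.507, 0.498, 0.517, 0.478]
ft_force: [-0.6, -0.8, -0.6]
grip_width: 0.441
```

Emit:
play_rows:
  increments: "-0.01 0 0 0;-0.02 0 0 0;-0.03 0 0 0;-0.03 0 0 0;-0.03 0 0 0;-0.02 0 0 0;0 0 0 0;0 0 0 0"

```text
clock: 22.4
position: [0.5854, -0.2616, 0.1822]
ee_rot: [-0.507, 0.498, 0.516, 0.478]
ft_force: [-0.1, -0.6, -1.2]
grip_width: 0.437
```

Run:
```python
from h import *
need([.39,-.223,.16],2.7)
o=get_obs();c=camera("wrist"); cv2.imwrite("pics/w14.png",c["img"]); np.save("pics/w14.npy",(o,c),allow_pickle=True)
```

```text
t 22.4 pos [ 0.5854 -0.2616  0.1822] jaw yaw 92.7 grip mm 37.1 F [-0.1 -0.6 -1.2]
  tool shift [0.0274 0.1927 0.0481] turn 0.001
```

View pics/w14.png

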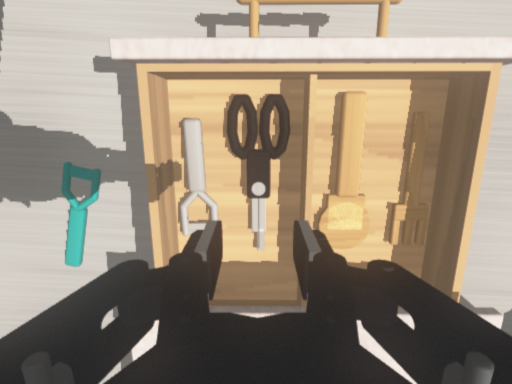

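Both items lie flat and clear of everything in their compartments: the scissors at about (258,170) right of the divider, beside the peeler, and the paddle beside the fork. Next I'll close the gripper, back off and come down in front of the handle.

Emit:
play_rows:
  increments: "0 0.01 0.003 0;0 0.02 0.006 0;0 0.025 0.006 0;0 0.025 0.006 0;0 0.025 0.006 0;0 0.025 0.006 0;0 0.025 0.006 0;0 0.02 0.005 0;0 0.01 0.002 0;0 0 0 0;0 0 0 0;0 0 0 0"
  hand: 1

```text
clock: 23.65
position: [0.3873, -0.2207, 0.1766]
ee_rot: [-0.502, 0.5, 0.522, 0.474]
ft_force: [0.1, -0.7, -0.8]
grip_width: 0.003
```

Run:
```python
from h import *
need([.385,-.224,.048],2.7)
print(Ro.from_quat(get_obs()["ee_rot"]).as_matrix()[:,0])
o=get_obs();c=camera("wrist"); cv2.imwrite("pics/w15.png",c["img"]); np.save("pics/w15.npy",(o,c),allow_pickle=True)
```

```text
t 23.65 pos [ 0.3873 -0.2207  0.1766] jaw yaw 92.8 grip mm 0.2 F [ 0.1 -0.7 -0.8]
  tool shift [ 0.1286 -0.0035 -0.0025] turn 0.002
[-0.0457489  -0.00724973 -0.99892666]
```

View pics/w15.png

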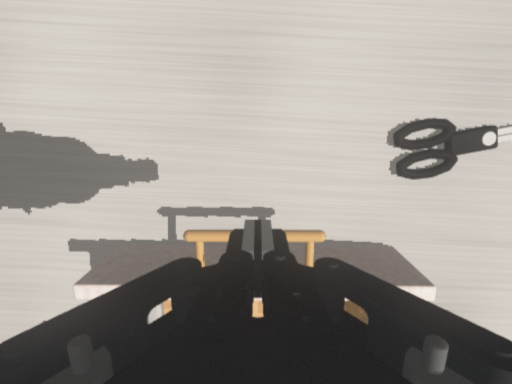

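Run:
```python
from h import *
o,c=np.load("pics/w15.npy",allow_pickle=True)
for u,v in[(186,237),(325,237),(255,231),(255,242)]: print(wray(o,c,u,v,.066).round(4))
for u,v in[(76,295),(434,295)]: print("front",wray(o,c,u,v,.085).round(4))
```

```text
[ 0.4341 -0.2835  0.066 ]
[ 0.4275 -0.1564  0.066 ]
[ 0.425  -0.2206  0.066 ]
[ 0.4357 -0.2201  0.066 ]
front [ 0.486  -0.3768  0.085 ]
front [ 0.4694 -0.06    0.085 ]
```

Emit:
play_rows:
  increments: "0.015 -0.002 0 0;0.025 -0.002 0 0;0.025 -0.002 0 0;0.025 -0.002 0 0;0.02 0 0 0;0.01 0 0 0;0 0 0 0;0 0 0 0"

```text
clock: 24.5
position: [0.3956, -0.2225, 0.0525]
ee_rot: [-0.504, 0.5, 0.521, 0.473]
ft_force: [-0.2, -0.1, 1.0]
grip_width: -0.0
```

Run:
```python
from h import *
need([.42,-.2215,.048],2.7)
print(Ro.from_quat(get_obs()["ee_rot"]).as_matrix()[:,0])
o=get_obs();c=camera("wrist"); cv2.imwrite("pics/w16.png",c["img"])
```

```text
t 24.5 pos [ 0.3956 -0.2225  0.0525] jaw yaw 93.0 grip mm -0.0 F [-0.2 -0.1  1. ]
  tool shift [ 0.0034 -0.0246 -0.0002] turn 0.005
[-0.04432867 -0.01080543 -0.99895856]
```

View pics/w16.png

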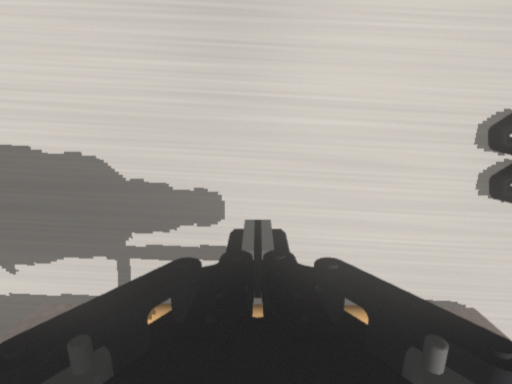

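Emit:
play_rows:
  increments: "0 -0.004 0 0;0 -0.005 0 0;0 -0.006 0 0;0 -0.008 0 0;0 -0.008 0 0;0 -0.008 0 0;0 -0.008 0 0"

```text
clock: 25.25
position: [0.4476, -0.2205, 0.0533]
ee_rot: [-0.505, 0.5, 0.52, 0.474]
ft_force: [-2.7, -0.6, 1.8]
grip_width: 0.003
```

Emit:
play_rows:
  increments: "0 -0.008 0 0;0 -0.008 0 0;0 -0.008 0 0;0 -0.008 0 0;0 -0.008 0 0"

```text
clock: 25.75
position: [0.4912, -0.2183, 0.0512]
ee_rot: [-0.505, 0.5, 0.52, 0.474]
ft_force: [-2.1, -1.3, 2.2]
grip_width: 0.004
```

Run:
```python
from h import *
need([.60,-.214,.048],2.7)
c=camera("scene"); cv2.imwrite("pics/s17.png",c["img"])
```

```text
t 25.75 pos [ 0.4912 -0.2183  0.0512] jaw yaw 93.0 grip mm 0.3 F [-2.1 -1.3  2.2]
  tool shift [-0.0013 -0.1089 -0.0014] turn 0.005
```

View pics/s17.png

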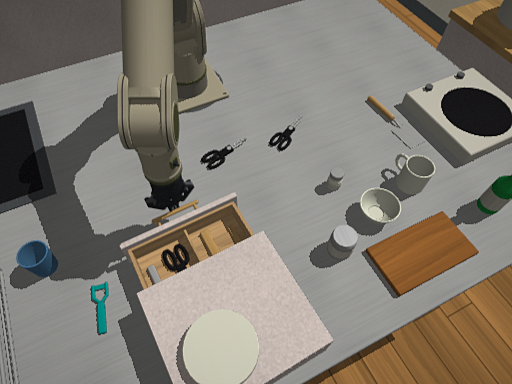

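Emit:
play_rows:
  increments: "0 -0.008 0 0;0 -0.008 0 0;0 -0.008 0 0;0 -0.008 0 0;0 -0.008 0 0;-0.001 -0.008 0 0;0 -0.008 0 0;0 -0.008 0 0;-0.001 -0.008 0 0;0 -0.008 0 0"

```text
clock: 26.8
position: [0.5782, -0.2135, 0.0492]
ee_rot: [-0.505, 0.5, 0.521, 0.474]
ft_force: [-2.1, -1.1, 1.5]
grip_width: -0.001
```

Run:
```python
from h import *
need([.63,-.213,.048],2.7)
c=camera("scene"); cv2.imwrite("pics/s18.png",cv2.resize(c["img"][150:350,80:340],None,fx=3,fy=3))
```

```text
t 26.8 pos [ 0.5782 -0.2135  0.0492] jaw yaw 93.0 grip mm -0.1 F [-2.1 -1.1  1.5]
  tool shift [-0.001  -0.0518 -0.0022] turn 0.005
```

View pics/s18.png

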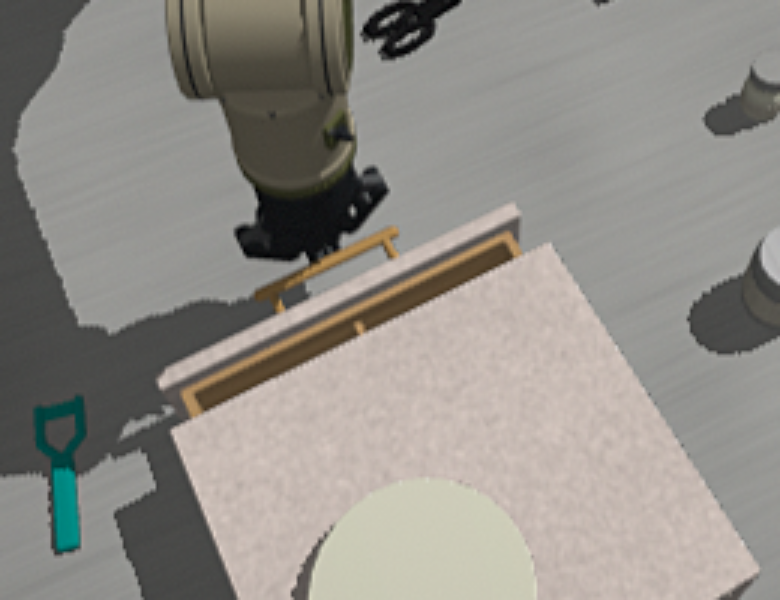

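Emit:
play_rows:
  increments: "0 -0.007 0 0;0 -0.006 0 0;-0.001 -0.005 0 0;0 -0.005 0 0;0 -0.005 0 0;0 -0.005 0 0;0 -0.004 0 0;0 -0.004 0 0"

```text
clock: 27.65
position: [0.624, -0.2107, 0.0488]
ee_rot: [-0.505, 0.499, 0.52, 0.474]
ft_force: [-2.3, -0.6, 2.0]
grip_width: -0.001
```

Run:
```python
from h import *
need([.63,-.213,.048],2.7)
c=camera("scene"); cv2.imwrite("pics/s19.png",cv2.resize(c["img"][150:350,80:340],None,fx=3,fy=3))
```

```text
t 27.65 pos [ 0.624  -0.2107  0.0488] jaw yaw 93.0 grip mm -0.1 F [-2.3 -0.6  2. ]
  tool shift [ 0.0005 -0.0059 -0.0026] turn 0.006
```

View pics/s19.png

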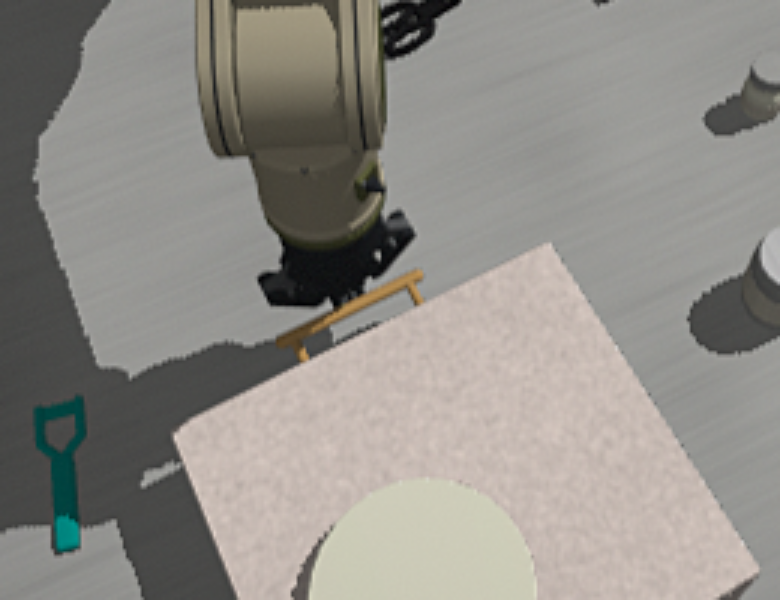

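Emit:
play_rows:
  increments: "0 -0.003 0 0;0 -0.003 0 0"

```text
clock: 27.9
position: [0.6309, -0.2102, 0.0485]
ee_rot: [-0.506, 0.499, 0.52, 0.474]
ft_force: [-1.7, 0.6, 2.3]
grip_width: 0.001
```

Emit:
play_rows:
  increments: "0 -0.003 0 0;0 -0.003 0 0"

```text
clock: 28.1
position: [0.6311, -0.2102, 0.0483]
ee_rot: [-0.501, 0.502, 0.524, 0.472]
ft_force: [-23.5, 5.1, 19.2]
grip_width: 0.005
```

Emit:
play_rows:
  increments: "0 -0.003 0 0;0 -0.003 0 0"

```text
clock: 28.3
position: [0.6309, -0.2101, 0.0485]
ee_rot: [-0.496, 0.505, 0.528, 0.47]
ft_force: [-19.2, 3.0, 15.7]
grip_width: 0.001
```

Emit:
play_rows:
  increments: "0 0.003 0 0;0 0.01 0 0;0 0.02 0 0;0 0.025 0 0;0 0.03 0 0;0 0.03 0 0;0 0.02 0 0;-0.03 0 0 0;-0.04 0 0 0;-0.04 0 0 0;-0.03 0 0 0;0 0 0 0;0 0 0 0"

```text
clock: 29.6
position: [0.4932, -0.2152, 0.2013]
ee_rot: [-0.498, 0.503, 0.526, 0.472]
ft_force: [0.1, 0.2, -1.2]
grip_width: -0.001
```

Run:
```python
from h import *
need([.4,-.21,.2],2.7)
for n in("scene","top","wrist"):
    o=get_obs();c=camera(n); np.save(f"pics/{n}20.npy",(o,c),allow_pickle=True); im=c["img"]
    if n=="scene": im=cv2.resize(im,None,fx=1.5,fy=1.5,interpolation=cv2.INTER_CUBIC)
    if n=="top": im=cv2.resize(im[30:270,60:440],None,fx=2,fy=2,interpolation=cv2.INTER_CUBIC)
    cv2.imwrite(f"pics/{n}20.png",im)
```

```text
t 29.6 pos [ 0.4932 -0.2152  0.2013] jaw yaw 92.8 grip mm -0.1 F [ 0.1  0.2 -1.2]
  tool shift [0.0068 0.0926 0.0098] turn 0.003
```

View pics/scene20.png

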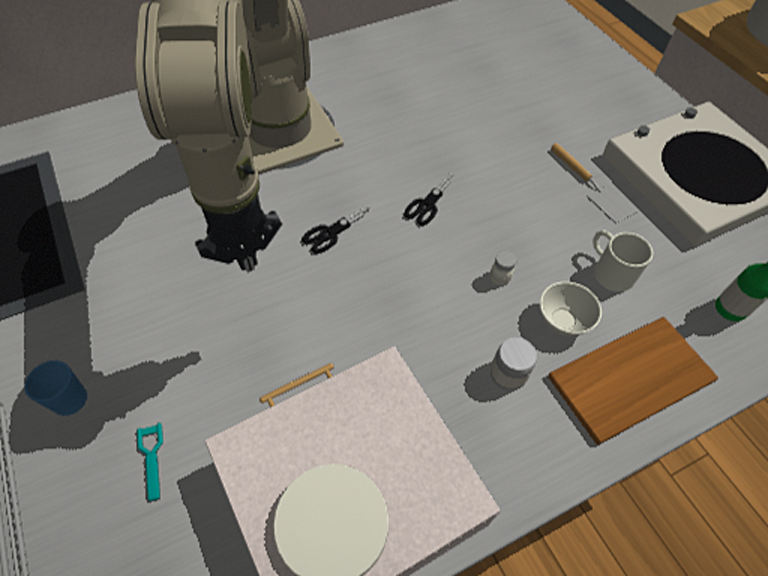

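View pics/top20.png

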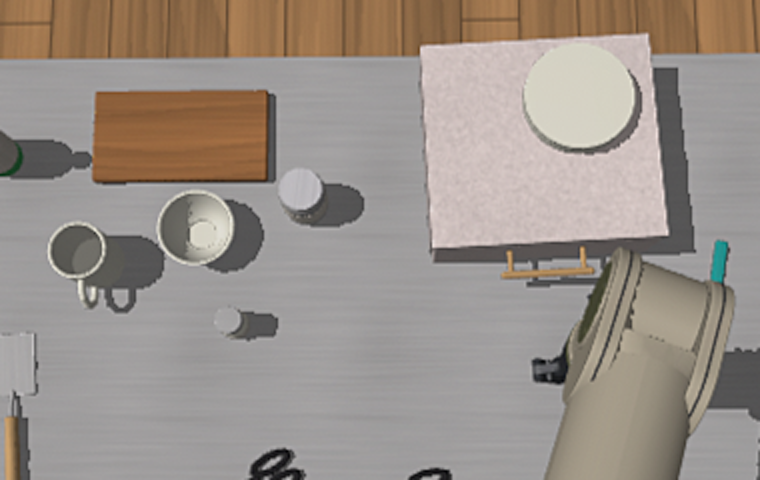

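View pics/wrist20.png

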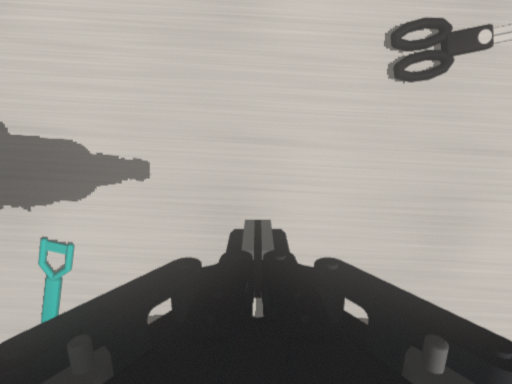

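Run:
```python
from h import *
o,c=np.load("pics/top20.npy",allow_pickle=True); s=np.load("pics/scene20.npy",allow_pickle=True)[1]
a,b=ray(c,60+503/2-.25,30+274/2-.25,.068),ray(c,60+592/2-.25,30+269/2-.25,.068)
m=(a+b)/2; print(m.round(4)); ux=np.array([.9989,.0471]); uf=np.array([.6827,-.2097]); print("handle to unit front along x",(uf-m[:2])@ux)
a,b=ray(s,262/1.5,401/1.5,.067),ray(s,332/1.5,368/1.5,.067); m2=(a+b)/2; print("scene",m2.round(4),(uf-m2[:2])@ux)
c0=np.load("pics/top0.npy",allow_pickle=True).item()
d=cv2.absdiff(c0["img"],c["img"]).max(2)
for n,(x0,y0,x1,y1) in dict(mug=(80,138,116,190),bowl=(135,122,180,165),can=(196,110,225,142),jar=(163,180,185,200)).items(): print(n,(d[y0:y1,x0:x1]>40).sum(), )
```

```text
[ 0.6487 -0.2119  0.068 ]
handle to unit front along x 0.03402418924387874
scene [ 0.6535 -0.2127  0.067 ] 0.029280011423606145
mug 2
bowl 0
can 0
jar 0
```

```bash
python3 -c "
from workcell import workorder
print(workorder.hand_in())"
```

```text
the job is handed in; nothing more can be done
None
```

I set the paddle flat beside the fork in the left compartment and the scissors flat beside the peeler in the right one. I then pushed the drawer to its hard stop, backed the arm clear and handed the job in at about 30 s. Of the three scissors, I took the farthest from the base (0.56 m, against 0.41 and 0.34 m).

**Placing:** The wrist pictures after each release show both items clear of the divider, the front wall and the things already there. When the scissors touched down, the tool drifted about 3 mm along x before I let go; they still lay clear.

**Drawer:** It closed at about 2 N, then rose to about 24 N for 0.2 s or more at the stop, below the 40 N limit but firmer than intended. Afterwards the top camera put the handle 34 mm ahead of the unit's front edge and the scene camera 29 mm. The expected value is 35 mm if the front sits flush. The two cameras differ by about 5 mm, but with the hard stop they agree that it is shut. No picture shows the items after the drawer closed over them.

**Bystanders:** The jar, bowl and can show no changed pixels in the top view. The mug shows 2, which is within noise.

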